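# Lengthen the short table leg by one hole

## Robot

A 6-joint arm with a two-finger parallel gripper is mounted at the origin on the work surface. World frame = base frame: x ahead of the robot, y to its left, z up, the work surface at z = 0. Lengths are in m, angles in rad, forces in N, time in s.
With the tool pointing down it reaches from about 0.25 to 0.725 m from the base axis. Payload 4 kg.
Tool frame: the origin (TCP) lies on the centre line of the jaws, within the pads' length; the fingertips stand 19 mm ahead of it and the grasp point (between the pads) is the TCP; z points along the fingers, y is the direction in which the jaws open and shut (so a half turn about z gives the same grasp; the last joint's range is limited). The gripper opens to 85 mm and grips with 20 to 120 N. Pads are 22 mm wide; open, the fingers measure 114 mm over their backs; the gripper's body (76 mm by 85 mm) begins 54 mm behind the grasp point. The pads swing forward as they close: fully open they stand 13 mm farther back than shut.
Start: joints at [0, 0.241, 0.005, 1.335, 0, 1.571], TCP at [0.5, -0, 0.25] pointing down, gripper open.
Joint ranges: [-2.72, 2.72], [-1.05, 1.87], [-1.09, 1.28], [-1.99, 2.15], [-1.42, 1.44], [-3.14, 3.14]. Speed limits (rad/s): [2.79, 2.79, 3.14, 3.14, 3.14, 3.14].

## Interface

Orientations are given as a unit quaternion [w, x, y, z].
In Python, from workcell import * gives the robot as it stands.
- The arm moves only by the tool jog_arm, never from a script. Its argument "deltas" is a list of rows, each an object of numbers: "tx", "ty", "tz": the shift along the tool's x, y, z in cm; "turn": the turn about the tool's z in rad. In form: [{"tx": .., "ty": .., "tz": .., "turn": ..}, ...]. A call has exactly 10 rows; each row shifts and turns the pose as measured when the row begins, along the tool's axes as they then stand; what a row does not reach is not made up. A row lasts 1/10 s, in which the tool goes at most 50 mm and 8.59 degrees, less where a joint would pass 70% of its speed; a pose out of reach is approached as far as the arm can. A call is refused whole if a number of a shift passes 5 or a number of a turn 0.15, either way. A call with a gripper value outside its range is refused whole. "hand" is the finger opening in cm, from 0 to 8.54, set as the call begins (left out, the last holds). The fingers move at their own pace and stop on an object; "newtons" is the grip in N (left out, the last holds). Time passes only in rows, so rows that do not move let the fingers close, or fill a call up. It gives the time, the measured TCP pose, the force and the opening at its end, in the units of the state.
- state(): the state, without advancing time (a new reading comes with each control period).
- capture(name): name is "scene" or "side" or "wrist"; returns the picture (400x640x3 uint8, red, green, blue); there is no depth.
- camera_model(name): a dict with "mtx" (3x3 intrinsics, pixels), "camera_from_world" (4x4, takes a point from world to camera coordinates). Camera axes: x right, y up, looking along -z (the intrinsics and any distortion apply to the point x, -y, -z); pixel columns grow to the right and rows downward; lengths in m; the calibration is good to about 2 mm. A picture is of the moment at which its call begins: read the wrist's pose just before it. camera_model takes no time and is no camera call; for the wrist camera it gives the pose at the moment of the call.
- job_done(): hands the job in, once; it reports no verdict.
The state is a dict: "time": time; "qpos": joint angles; "qvel": joint speeds; "joint_torque": joint torques, N m; "eef_pos": TCP position; "tcp_rot": TCP orientation; "wrist_force": force on the tool from outside, world axes, zero at the start; "wrist_torque": the same for the moment, N m; "opening": finger opening in m.
Only numpy, scipy, OpenCV 4.12 (cv2) and the standard library are available. Lean on these libraries where they do the work, as an engineer would, in place of code of your own. Each camera call takes 0.05 s, during which the arm holds its last target.

## Task

Two telescopic legs of a folding craft table lie side by side on their rest board, and one is still set short. Press its spring button pin down flush, slide its sleeve outwards, towards the rubber foot, until the pin pops up fully in the next hole, so that it matches the other leg. Leave the other leg as it is set, and let go.

Things in the scene. Friction and masses are not known exactly. Their poses are not given: they have to be found in the camera images.
- short_leg_pin_top (a point): Top of the short-set leg's pin: steel, upright, 16 mm across, domed, 8 mm proud of the flat sleeve top (sleeve top 63 mm above the counter, pin top 71). The point goes down with the pin, which never moves sideways: it sits in the fixed inner tube. x axis: level along the leg to its rubber foot, the way the sleeve must slide. z: up. The other leg lies parallel, 110 mm off.
- short_leg_collar (a point): Foot of the black collar's face, at its middle, level with the sleeve's top; axes as the pin's. The collar is part of the sleeve (aluminium, 36 mm square, 250 mm long): 12 mm thick in +x from the face, 48 wide, 15 high above the sleeve. Fingertips holding the pin flush and moved in +x meet this face and push the sleeve, whose wall then keeps the pin down. It starts 15 mm in +x of the pin's centre.
- short_leg_pin (a joint): Travel of that pin, m: 0 = fully up, 0.008 = its top flush with the sleeve's top, 0.011 = under the sleeve's wall (3 mm thick), 0.0125 = stop. Spring: 2 N at first, 3.6 N at flush.
- short_leg_sleeve (a joint): Slide of that leg's sleeve along x, m: 0 = short (start), 0.050 = long. Its top has two round 18 mm holes 50 mm apart: the pin starts in the one by the collar; the next, empty, is 50 mm off in -x and is over the pin at 0.050, where the popped-up pin leaves 1 mm of play. It rubs with 2 to 3 N and needs up to 10 N as the hole's edge rides over the pin's dome; end stop at 0.058.
- long_leg_sleeve (a joint): The same for the other leg, already set long: 0.050 at the start, to be left there. Its pin stands 65 mm from its collar's face, with the empty hole between.

How it is judged:
By the outcome, as a careful person would: the job done as asked, in the order asked, and still so for the second after the job is handed in, with the robot touching nothing.
It also fails if it takes over 32 s, if anything falls off the work surface, if the arm or the gripper's body presses on something with over 40 N, if the wrist force passes 120 N, or if a joint passes its speed limit or range.

## Working session

There is one attempt and no reset: what is moved stays moved. The work goes in short steps, Python scripts to look and compute and a tool call to move; the robot and the scene stay as the last step left them, time stands still between calls to the robot, and variables do not carry over. Pictures are saved under pics/ and viewed, and the job is handed in when it is done.

Besides the shell and the picture viewer there is one more tool, called after "Call:" as name(argument=value, ...) on one line, values as JSON. jog_arm: Moves the arm, as the interface text tells. Its arguments: {"type":"object","properties":{"deltas":{"type":"array"},"hand":{"type":"number"},"newtons":{"type":"number"}},"required":["deltas"]}

```bash
mkdir -p pics; ls
python3 - <<'E'
from workcell import *
import cv2
s=state();print(s)
for n in ["scene","side","wrist"]:
    im=capture(n);cv2.imwrite(f"pics/{n}0.png",im[:,:,::-1]);m=camera_model(n);print(n,m)
E
```

```text
pics
{'time': 0.0, 'qpos': array([-1.08363873e-05,  2.41438363e-01,  3.72252817e-03,  1.33520992e+00,
        2.16499816e-05,  1.57084751e+00]), 'qvel': array([ 0.00063407, -0.00041115, -0.000587  , -0.00030533, -0.00085157,
        0.00086935]), 'joint_torque': array([ 5.50268451e-04, -3.72315860e+01,  2.52406776e+01,  1.67737965e-02,
        2.29149265e-05,  1.14679995e-05]), 'eef_pos': array([4.99402902e-01, 7.47696510e-07, 2.49399601e-01]), 'tcp_rot': array([-0.00076051,  0.70712832,  0.70708444, -0.00074523]), 'wrist_force': array([ 0.07825459,  0.60447777, -0.33225886]), 'wrist_torque': array([0.01876156, 0.0025954 , 0.04916852]), 'opening': 0.08530040853228807}
scene {'mtx': array([[476.43465352,   0.        , 319.16096351],
       [  0.        , 476.43465352, 194.56626809],
       [  0.        ,   0.        ,   1.        ]]), 'camera_from_world': array([[-3.47300887e-01,  9.37753290e-01,  9.28280939e-04,
         1.83192862e-01],
       [-7.65144523e-01, -2.83946530e-01,  5.77865232e-01,
         3.96075713e-01],
       [ 5.42158605e-01,  1.99982839e-01,  8.16131675e-01,
    
[... 375 characters left out ...]
108, -0.38734694,  0.88951287, -0.22443649],
       [-0.46084819,  0.76084599,  0.45687232, -0.41875164],
       [ 0.        ,  0.        ,  0.        ,  1.        ]])}
wrist {'mtx': array([[352.9491038 ,   0.        , 310.54025331],
       [  0.        , 352.9491038 , 197.74931657],
       [  0.        ,   0.        ,   1.        ]]), 'camera_from_world': array([[ 9.99997975e-01, -3.30133085e-04, -1.98499747e-03,
        -4.97998936e-01],
       [-2.10058324e-04,  9.63934723e-01, -2.66138698e-01,
         3.47965542e-02],
       [ 2.00126918e-03,  2.66138576e-01,  9.63932702e-01,
        -3.78874320e-01],
       [ 0.00000000e+00,  0.00000000e+00,  0.00000000e+00,
         1.00000000e+00]])}
```

View pics/scene0.png

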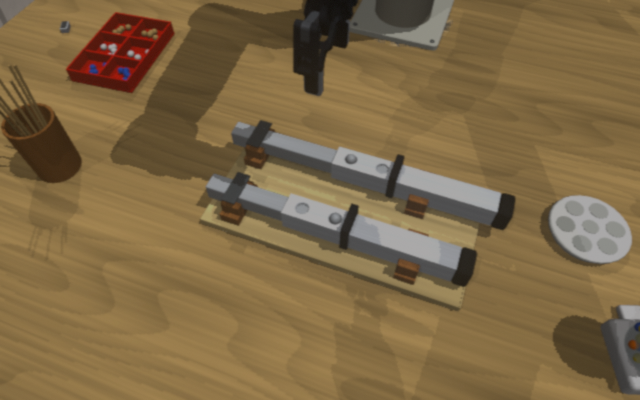

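View pics/side0.png

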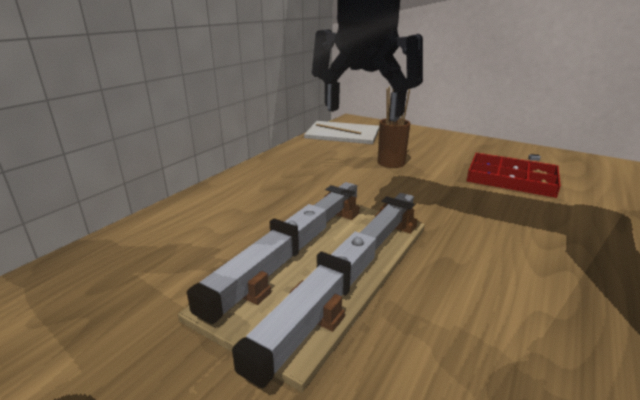

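View pics/wrist0.png

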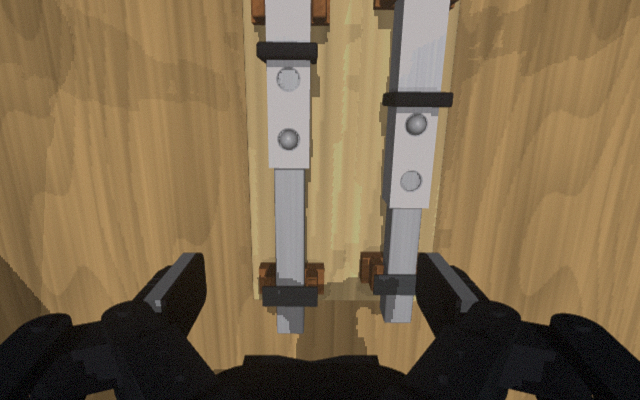

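The short-set leg is the one further out in +x: in the wrist view its pin is at about (416,124), with the empty hole at (411,181). The feet point to +y. Next I'll measure this precisely.

Run:
```python
import cv2,numpy as np
a=cv2.imread("pics/wrist0.png")[85:215,370:470]; b=cv2.imread("pics/scene0.png")[190:250,270:370]
cv2.imwrite("pics/wz.png",cv2.resize(a,None,fx=4.5,fy=4.5,interpolation=cv2.INTER_CUBIC))
cv2.imwrite("pics/sz.png",cv2.resize(b,None,fx=8,fy=8,interpolation=cv2.INTER_CUBIC))
```

```text
(no output)
```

View pics/wz.png

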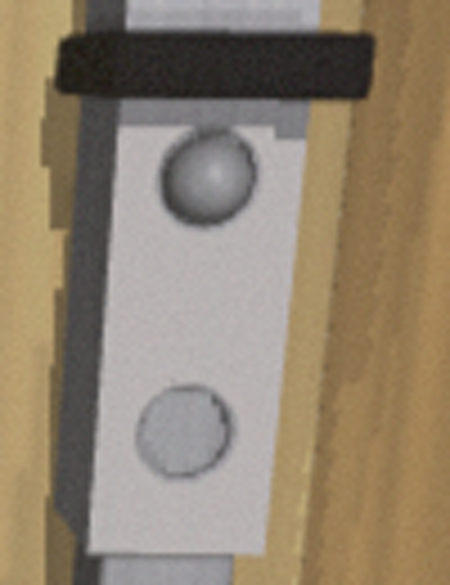

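View pics/sz.png

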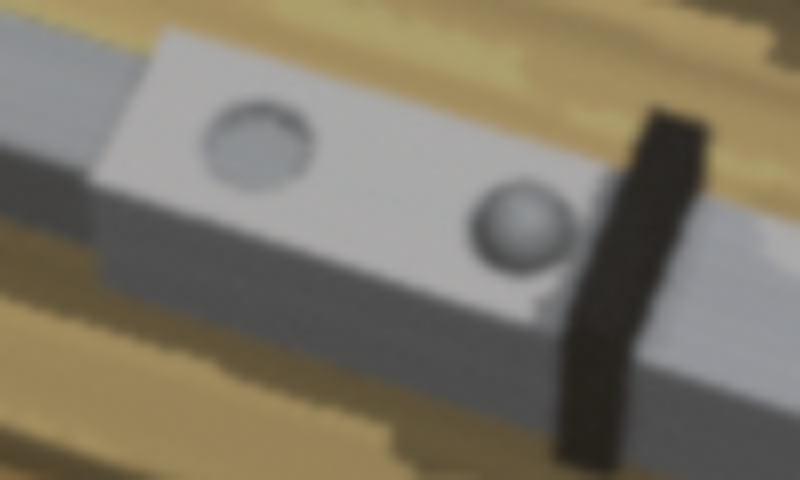

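```bash
cat > h.py <<'E'
import numpy as np,cv2
from workcell import *
def ray(m,uv):
    K=m["mtx"];T=m["camera_from_world"];R=T[:3,:3];c=-R.T@T[:3,3]
    d=np.linalg.inv(K)@np.array([uv[0],uv[1],1.]);d=R.T@np.array([d[0],-d[1],-d[2]])
    return c,d/np.linalg.norm(d)
def onz(m,uv,z):
    c,d=ray(m,uv);return c+d*(z-c[2])/d[2]
def tri(l):
    A=0;b=0
    for c,d in l:
        P=np.eye(3)-np.outer(d,d);A=A+P;b=b+P@c
    return np.linalg.solve(A,b)
E
python3 - <<'E'
from h import *
np.set_printoptions(precision=4,suppress=True)
w=camera_model("wrist");s=camera_model("scene")
W=lambda x,y:(370+(x+.5)/4.5-.5,85+(y+.5)/4.5-.5)
S=lambda x,y:(270+(x+.5)/8-.5,190+(y+.5)/8-.5)
hw=W(185,431);pw=W(208,177);hs=S(258,146);ps=S(522,227)
for n,m,h,p in(("w",w,hw,pw),("s",s,hs,ps)):
    H=onz(m,h,.063)
    for z in(.063,.067,.069):
        P=onz(m,p,z);d=P-H;print(n,z,H,P,np.linalg.norm(d),np.arctan2(d[0],d[1]))
print("tri",tri([ray(w,hw),ray(s,hs)]),tri([ray(w,pw),ray(s,ps)]))
# sleeve top edges, end, collar face foot
for nm,q in dict(L1=(120,128),L2=(90,553),R1=(305,140),R2=(265,553)).items():print(nm,onz(w,W(*q),.063))
# sleeve mask
im=cv2.imread("pics/wrist0.png");m=(im.min(2)>140).astype(np.uint8);m[:,:370]=0;m[:85]=0;m[215:]=0;m[:,470:]=0
cs,_=cv2.findContours(m,cv2.RETR_CCOMP,cv2.CHAIN_APPROX_NONE)
for c in cs:
    if cv2.contourArea(c)>60:
        print(cv2.contourArea(c),cv2.minAreaRect(c), cv2.fitEllipse(c))
for nm,q in dict(CfaceTopL=(62,90),CfaceTopR=(372,97)).items():print(nm,onz(w,W(*q),.078))
# long leg
for q in((289,139),(288,79)):print("long",onz(w,q,.063))
E
```

```text
w 0.063 [ 0.5883 -0.0024  0.063 ] [0.5889 0.0474 0.063 ] 0.049819850147277835 0.01325106195547681
w 0.067 [ 0.5883 -0.0024  0.063 ] [0.5878 0.0477 0.067 ] 0.050231067321611936 -0.010016354824655689
w 0.069 [ 0.5883 -0.0024  0.063 ] [0.5872 0.0478 0.069 ] 0.050564728663388334 -0.02155945756156512
s 0.063 [ 0.5909 -0.0029  0.063 ] [0.5907 0.0467 0.063 ] 0.049577335610645194 -0.00450373107249699
s 0.067 [ 0.5909 -0.0029  0.063 ] [0.5931 0.0474 0.067 ] 0.05051981725916622 0.04411729399041151
s 0.069 [ 0.5909 -0.0029  0.063 ] [0.5943 0.0478 0.069 ] 0.05114986381056702 0.0678370968609576
tri [ 0.5891 -0.0033  0.0601] [0.5895 0.0469 0.0612]
L1 [0.5715 0.0566 0.063 ]
L2 [ 0.5708 -0.0279  0.063 ]
R1 [0.6068 0.0544 0.063 ]
R2 [ 0.6065 -0.0279  0.063 ]
123.5 ((406.5, 211.5), (5.0, 27.0), 90.0) ((406.4207458496094, 211.58111572265625), (5.448884963989258, 34.551055908203125), 89.81182861328125)
3290.5 ((413.3375244140625, 160.24185180664062), (41.673336029052734, 96.6451416015625), 4.144623756408691) ((412.5683288574219, 161.82034301757812), (45.39822769165039, 110.67269897460938), 5.570153713226318)
88.0 ((414.89605712890625, 183.39723205566406), (11.341438293457031, 22.68287467956543), 35.21759033203125) ((411.9969177246094, 181.5108184814453), (16.32498550415039, 20.651901245117188), 48.01933670043945)
209.0 ((419.0, 87.5), (5.0, 42.0), 90.0) ((419.0062561035156, 87.5001220703125), (5.36238956451416, 67.1456527709961), 89.99981689453125)
CfaceTopL [0.5571 0.0637 0.078 ]
CfaceTopR [0.613  0.0625 0.078 ]
long [0.4793 0.0346 0.063 ]
long [0.4793 0.0843 0.063 ]
```

Both views agree within calibration. The short pin is at about (0.589, 0.047), and the leg runs along world +y, which is tool x. Leg spacing comes out at 110 mm and hole pitch at 50 mm, as given. I'll close the hand and approach above the pin.

Call:
jog_arm(deltas=[{"tx": 0.6, "ty": 1.1, "tz": 1.5, "turn": 0}, {"tx": 0.6, "ty": 1.1, "tz": 1.5, "turn": 0}, {"tx": 0.6, "ty": 1.1, "tz": 1.5, "turn": 0}, {"tx": 0.6, "ty": 1.1, "tz": 1.5, "turn": 0}, {"tx": 0.6, "ty": 1.1, "tz": 1.5, "turn": 0}, {"tx": 0.6, "ty": 1.1, "tz": 1.5, "turn": 0}, {"tx": 0.6, "ty": 1.1, "tz": 1.5, "turn": 0}, {"tx": 0.6, "ty": 1.1, "tz": 1.5, "turn": 0}, {"tx": 0, "ty": 0, "tz": 0, "turn": 0}, {"tx": 0, "ty": 0, "tz": 0, "turn": 0}], hand=0, newtons=40)

```text
time: 1.15
eef_pos: [0.5895, 0.051, 0.1172]
tcp_rot: [-0.003, 0.707, 0.707, -0.004]
wrist_force: [0.3, -0.0, 0.4]
opening: 0.0001
```

Run:
```python
from h import *
np.set_printoptions(precision=4,suppress=True)
print(state());print(camera_model("wrist"))
im=capture("wrist")[:,:,::-1];cv2.imwrite("pics/w1.png",im)
im=capture("side")[:,:,::-1];cv2.imwrite("pics/s1.png",im)
```

```text
{'time': 1.15, 'qpos': array([ 0.0865,  0.5127,  0.0504,  1.1193, -0.0003,  1.6565]), 'qvel': array([ 0.0072,  0.0296, -0.0078, -0.0091,  0.0014,  0.    ]), 'joint_torque': array([  0.1439, -47.0242,  23.002 ,   0.024 ,   0.01  ,   0.0033]), 'eef_pos': array([0.5895, 0.051 , 0.1172]), 'tcp_rot': array([-0.0034,  0.7068,  0.7074, -0.0042]), 'wrist_force': array([ 0.2926, -0.0397,  0.4105]), 'wrist_torque': array([0.0056, 0.0031, 0.0577]), 'opening': 0.00011726901299804351}
{'mtx': array([[352.9491,   0.    , 310.5403],
       [  0.    , 352.9491, 197.7493],
       [  0.    ,   0.    ,   1.    ]]), 'camera_from_world': array([[ 0.9999,  0.0005, -0.0112, -0.5871],
       [-0.0035,  0.9636, -0.2673, -0.0476],
       [ 0.0107,  0.2674,  0.9635, -0.2701],
       [ 0.    ,  0.    ,  0.    ,  1.    ]])}
```

View pics/w1.png

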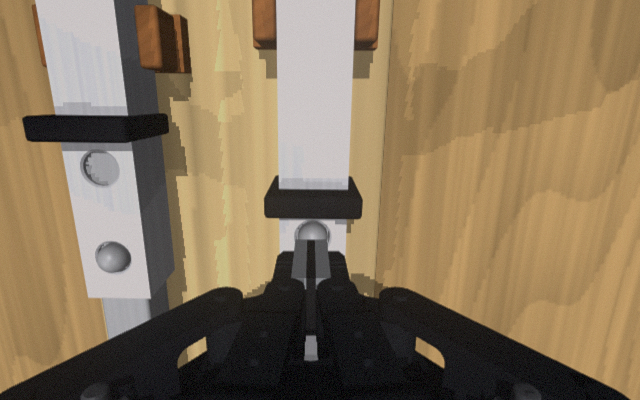

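View pics/s1.png

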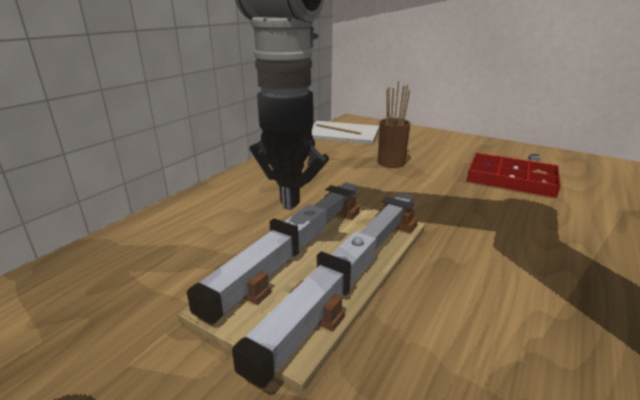

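Run:
```python
import cv2
a=cv2.imread("pics/w1.png")[170:290,260:370]
cv2.imwrite("pics/w1z.png",cv2.resize(a,None,fx=5,fy=5,interpolation=cv2.INTER_CUBIC))
```

```text
(no output)
```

View pics/w1z.png

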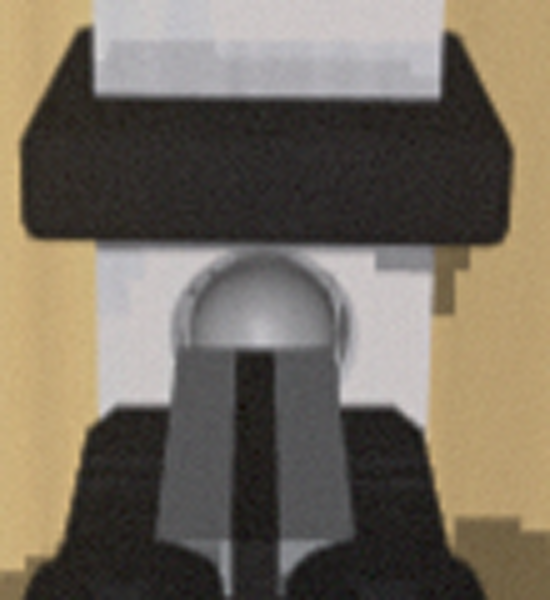

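Run:
```python
from h import *
np.set_printoptions(precision=4,suppress=True)
w=camera_model("wrist");W=lambda x,y:(260+(x+.5)/5-.5,170+(y+.5)/5-.5)
print(state()["eef_pos"])
print("hole L,R,front",onz(w,W(178,331),.063),onz(w,W(350,331),.063),onz(w,W(264,247),.063))
print("collar face top edge",onz(w,W(264,242),.078), "L/R",onz(w,W(22,235),.078),onz(w,W(510,235),.078))
print("sleeve L,R",onz(w,W(98,380),.063),onz(w,W(430,380),.063))
for z in(.098,.0985,.1):print("tip front edge",onz(w,W(180,350),z),onz(w,W(335,350),z))
```

```text
[0.5894 0.0508 0.1179]
hole L,R,front [0.5795 0.0472 0.063 ] [0.5981 0.0472 0.063 ] [0.5888 0.0568 0.063 ]
collar face top edge [0.5888 0.0625 0.078 ] L/R [0.5652 0.0631 0.078 ] [0.6128 0.0633 0.078 ]
sleeve L,R [0.5707 0.0414 0.063 ] [0.6069 0.0416 0.063 ]
tip front edge [0.5816 0.0593 0.098 ] [0.5951 0.0593 0.098 ]
tip front edge [0.5816 0.0595 0.0985] [0.5951 0.0595 0.0985]
tip front edge [0.5817 0.0601 0.1   ] [0.5951 0.0602 0.1   ]
```

Call:
jog_arm(deltas=[{"tx": 0, "ty": 0.01, "tz": 0.4, "turn": 0}, {"tx": 0, "ty": 0.01, "tz": 0.4, "turn": 0}, {"tx": 0, "ty": 0.01, "tz": 0.4, "turn": 0}, {"tx": 0, "ty": 0.01, "tz": 0.4, "turn": 0}, {"tx": 0, "ty": 0.01, "tz": 0.4, "turn": 0}, {"tx": 0, "ty": 0.01, "tz": 0.2, "turn": 0}, {"tx": 0, "ty": 0, "tz": 0, "turn": 0}, {"tx": 0, "ty": 0, "tz": 0, "turn": 0}, {"tx": 0, "ty": 0, "tz": 0, "turn": 0}, {"tx": 0, "ty": 0, "tz": 0, "turn": 0}])

```text
time: 2.25
eef_pos: [0.5903, 0.0499, 0.0973]
tcp_rot: [-0.002, 0.707, 0.707, -0.002]
wrist_force: [-0.4, 1.0, 0.1]
opening: -0.0001
```

Run:
```python
from h import *
np.set_printoptions(precision=4,suppress=True)
s=state();print(s["eef_pos"],s["tcp_rot"],s["wrist_force"])
print(camera_model("wrist")["camera_from_world"])
im=capture("wrist")[:,:,::-1];cv2.imwrite("pics/w2.png",cv2.resize(im[150:320,220:400],None,fx=4,fy=3.5,interpolation=cv2.INTER_CUBIC))
```

```text
[0.5903 0.0499 0.0973] [-0.0015  0.7075  0.7068 -0.0022] [-0.37    0.9811  0.0648]
[[ 1.     -0.0013 -0.0056 -0.5886]
 [-0.0003  0.9637 -0.267  -0.0537]
 [ 0.0058  0.267   0.9637 -0.2477]
 [ 0.      0.      0.      1.    ]]
```

View pics/w2.png

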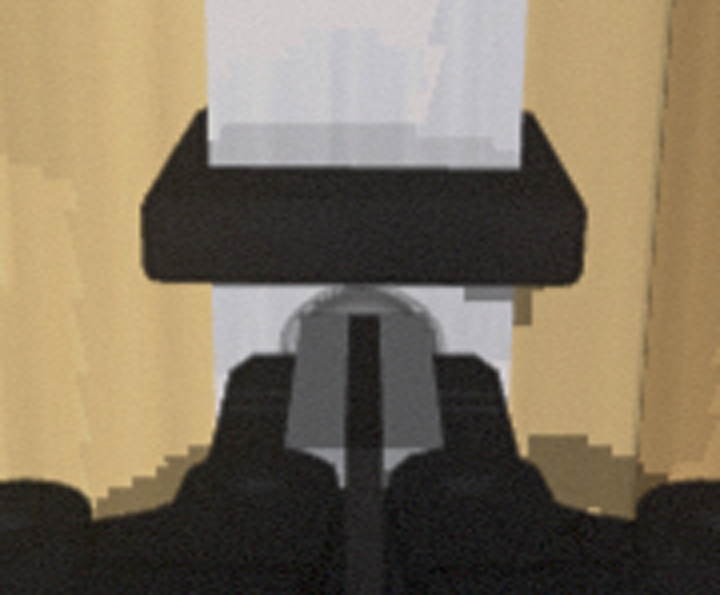

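The fingertips are about centred on the pin, some 4 mm short of the collar face, so I'll press down.

Call:
jog_arm(deltas=[{"tx": 0, "ty": 0, "tz": 0.25, "turn": 0}, {"tx": 0, "ty": 0, "tz": 0.25, "turn": 0}, {"tx": 0, "ty": 0, "tz": 0.2, "turn": 0}, {"tx": 0, "ty": 0, "tz": 0.2, "turn": 0}, {"tx": 0, "ty": 0, "tz": 0.2, "turn": 0}, {"tx": 0, "ty": 0, "tz": 0.2, "turn": 0}, {"tx": 0, "ty": 0, "tz": 0.1, "turn": 0}, {"tx": 0, "ty": 0, "tz": 0, "turn": 0}, {"tx": 0, "ty": 0, "tz": 0, "turn": 0}, {"tx": 0, "ty": 0, "tz": 0, "turn": 0}])

```text
time: 3.3
eef_pos: [0.5908, 0.05, 0.0838]
tcp_rot: [-0.001, 0.707, 0.707, -0.001]
wrist_force: [-0.2, 0.1, 3.8]
opening: 0.0003
```

Call:
jog_arm(deltas=[{"tx": 0, "ty": 0, "tz": 0.1, "turn": 0}, {"tx": 0, "ty": 0, "tz": 0.05, "turn": 0}, {"tx": 0, "ty": 0, "tz": 0.05, "turn": 0}, {"tx": 0, "ty": 0, "tz": 0, "turn": 0}, {"tx": 0, "ty": 0, "tz": 0, "turn": 0}, {"tx": 0, "ty": 0, "tz": 0, "turn": 0}, {"tx": 0, "ty": 0, "tz": 0, "turn": 0}, {"tx": 0, "ty": 0, "tz": 0, "turn": 0}, {"tx": 0, "ty": 0, "tz": 0, "turn": 0}, {"tx": 0, "ty": 0, "tz": 0, "turn": 0}])

```text
time: 4.3
eef_pos: [0.5908, 0.05, 0.0822]
tcp_rot: [-0.001, 0.707, 0.707, -0.001]
wrist_force: [-1.1, 0.4, 3.6]
opening: 0.0
```

Run:
```python
from h import *
np.set_printoptions(precision=4,suppress=True)
s=state();print(s["eef_pos"],s["tcp_rot"],s["wrist_force"])
im=capture("wrist")[:,:,::-1];cv2.imwrite("pics/w3.png",cv2.resize(im[150:320,220:400],None,fx=4,fy=3.5,interpolation=cv2.INTER_CUBIC))
```

```text
[0.5908 0.05   0.0822] [-0.0007  0.7074  0.7068 -0.0012] [-1.0629  0.3535  3.5992]
```

View pics/w3.png

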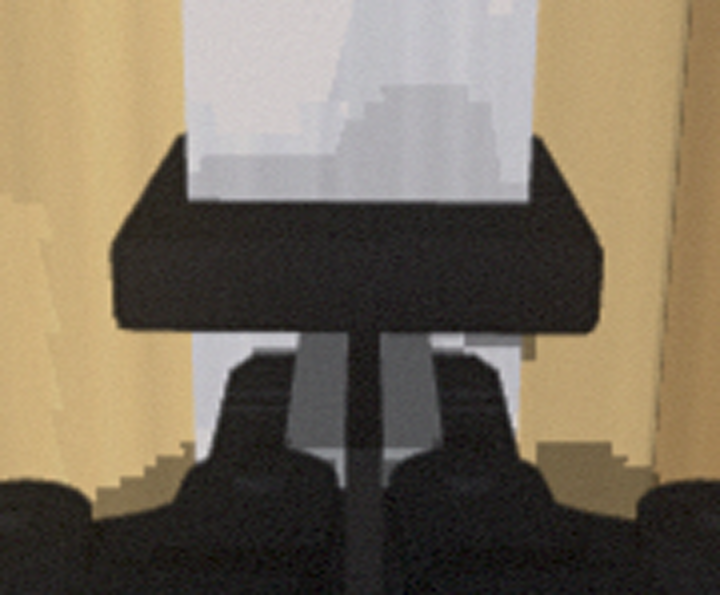

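Call:
jog_arm(deltas=[{"tx": 0, "ty": 0, "tz": 0.04, "turn": 0}, {"tx": 0, "ty": 0, "tz": 0.03, "turn": 0}, {"tx": 0, "ty": 0, "tz": 0, "turn": 0}, {"tx": 0, "ty": 0, "tz": 0, "turn": 0}, {"tx": 0, "ty": 0, "tz": 0, "turn": 0}, {"tx": 0, "ty": 0, "tz": 0, "turn": 0}, {"tx": 0, "ty": 0, "tz": 0, "turn": 0}, {"tx": 0, "ty": 0, "tz": 0, "turn": 0}, {"tx": 0, "ty": 0, "tz": 0, "turn": 0}, {"tx": 0, "ty": 0, "tz": 0, "turn": 0}])

```text
time: 5.35
eef_pos: [0.5908, 0.0499, 0.0822]
tcp_rot: [-0.001, 0.707, 0.707, -0.001]
wrist_force: [-0.9, 0.4, 3.4]
opening: -0.0
```

Call:
jog_arm(deltas=[{"tx": 0, "ty": 0, "tz": 0.06, "turn": 0}, {"tx": 0, "ty": 0, "tz": 0.06, "turn": 0}, {"tx": 0, "ty": 0, "tz": 0.06, "turn": 0}, {"tx": 0, "ty": 0, "tz": 0.06, "turn": 0}, {"tx": 0, "ty": 0, "tz": 0.06, "turn": 0}, {"tx": 0, "ty": 0, "tz": 0.06, "turn": 0}, {"tx": 0, "ty": 0, "tz": 0.06, "turn": 0}, {"tx": 0, "ty": 0, "tz": 0.06, "turn": 0}, {"tx": 0, "ty": 0, "tz": 0.06, "turn": 0}, {"tx": 0, "ty": 0, "tz": 0.06, "turn": 0}])

```text
time: 6.35
eef_pos: [0.5908, 0.0499, 0.082]
tcp_rot: [0.0, 0.707, 0.707, 0.0]
wrist_force: [-2.3, -0.6, 6.2]
opening: -0.0
```

Call:
jog_arm(deltas=[{"tx": 0.15, "ty": 0, "tz": 0.06, "turn": 0}, {"tx": 0.15, "ty": 0, "tz": 0.06, "turn": 0}, {"tx": 0.2, "ty": 0, "tz": 0.06, "turn": 0}, {"tx": 0.2, "ty": 0, "tz": 0.06, "turn": 0}, {"tx": 0.25, "ty": 0, "tz": 0.06, "turn": 0}, {"tx": 0.25, "ty": 0, "tz": 0.06, "turn": 0}, {"tx": 0.25, "ty": 0, "tz": 0.06, "turn": 0}, {"tx": 0.25, "ty": 0, "tz": 0.06, "turn": 0}, {"tx": 0.25, "ty": 0, "tz": 0.06, "turn": 0}, {"tx": 0.25, "ty": 0, "tz": 0.06, "turn": 0}])

```text
time: 7.35
eef_pos: [0.5914, 0.0556, 0.0822]
tcp_rot: [0.014, 0.711, 0.702, -0.01]
wrist_force: [-2.7, -6.2, 7.6]
opening: 0.0002
```

Run:
```python
from h import *
np.set_printoptions(precision=4,suppress=True)
s=state();print(s["eef_pos"],s["tcp_rot"],s["wrist_force"])
im=capture("scene")[:,:,::-1];cv2.imwrite("pics/c4.png",cv2.resize(im[110:310,180:520],None,fx=2.3,fy=2.3,interpolation=cv2.INTER_CUBIC))
```

```text
[0.5914 0.0556 0.0822] [ 0.014   0.7115  0.7025 -0.0101] [-2.7141 -6.1565  7.5658]
```

View pics/c4.png

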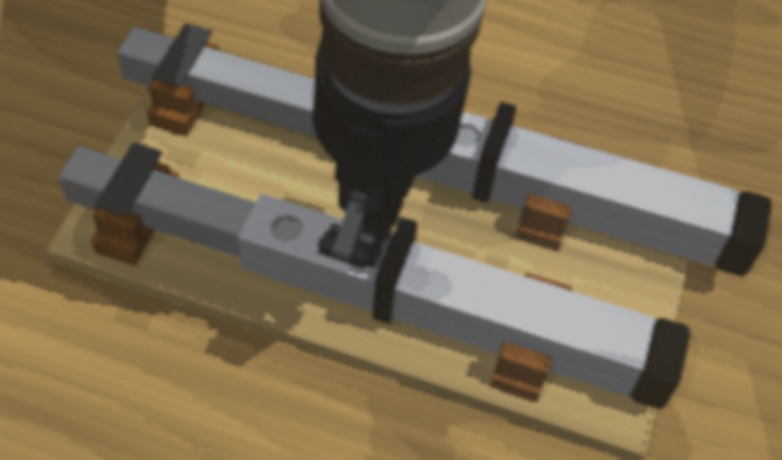

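Call:
jog_arm(deltas=[{"tx": 0.4, "ty": 0, "tz": 0.05, "turn": 0}, {"tx": 0.5, "ty": 0, "tz": 0.05, "turn": 0}, {"tx": 0.5, "ty": 0, "tz": 0.05, "turn": 0}, {"tx": 0.5, "ty": 0, "tz": 0.05, "turn": 0}, {"tx": 0.5, "ty": 0, "tz": 0.04, "turn": 0}, {"tx": 0.4, "ty": 0, "tz": 0.03, "turn": 0}, {"tx": 0.4, "ty": 0, "tz": 0.03, "turn": 0}, {"tx": 0.4, "ty": 0, "tz": 0.03, "turn": 0}, {"tx": 0.3, "ty": 0, "tz": 0.02, "turn": 0}, {"tx": 0.3, "ty": 0, "tz": 0.02, "turn": 0}])

```text
time: 8.4
eef_pos: [0.5915, 0.0735, 0.0826]
tcp_rot: [0.032, 0.717, 0.695, -0.026]
wrist_force: [-2.3, -3.3, 6.5]
opening: 0.0002
```

Run:
```python
from h import *
np.set_printoptions(precision=4,suppress=True)
s=state();print(s["eef_pos"],s["tcp_rot"],s["wrist_force"])
im=capture("scene")[:,:,::-1];cv2.imwrite("pics/c5.png",cv2.resize(im[110:310,180:520],None,fx=2.3,fy=2.3,interpolation=cv2.INTER_CUBIC))
```

```text
[0.5915 0.0735 0.0826] [ 0.0318  0.7174  0.6954 -0.0262] [-2.2701 -3.3112  6.5152]
```

View pics/c5.png

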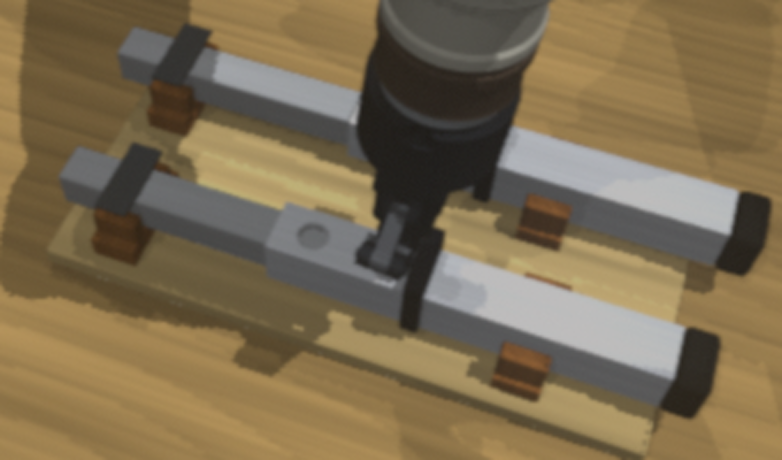

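Call:
jog_arm(deltas=[{"tx": 0.2, "ty": 0, "tz": -0.1, "turn": -0.005}, {"tx": 0.2, "ty": 0, "tz": -0.1, "turn": -0.005}, {"tx": 0.3, "ty": 0, "tz": -0.05, "turn": -0.005}, {"tx": 0.3, "ty": 0, "tz": -0.03, "turn": -0.005}, {"tx": 0.3, "ty": 0, "tz": -0.03, "turn": -0.005}, {"tx": 0.3, "ty": 0, "tz": -0.03, "turn": -0.005}, {"tx": 0.3, "ty": 0, "tz": -0.03, "turn": 0}, {"tx": 0.3, "ty": 0, "tz": -0.03, "turn": 0}, {"tx": 0.3, "ty": 0, "tz": -0.03, "turn": 0}, {"tx": 0.3, "ty": 0, "tz": -0.03, "turn": 0}])

```text
time: 9.45
eef_pos: [0.5919, 0.1013, 0.0829]
tcp_rot: [0.033, 0.707, 0.706, -0.029]
wrist_force: [1.1, -2.8, -0.3]
opening: -0.0002
```

Run:
```python
from h import *
np.set_printoptions(precision=4,suppress=True)
s=state();print(s["eef_pos"],s["tcp_rot"],s["wrist_force"])
m=camera_model("scene");print("hole start",onz(m,(302.25,208.25),.063),"at 8.4s",onz(m,(316.5,212.2),.063))
im=capture("scene")[:,:,::-1];cv2.imwrite("pics/c6.png",cv2.resize(im[150:290,240:500],None,fx=3,fy=3,interpolation=cv2.INTER_CUBIC))
```

```text
[0.5919 0.1013 0.0829] [ 0.0328  0.7068  0.7061 -0.0291] [ 1.0781 -2.7599 -0.3378]
hole start [ 0.5914 -0.002   0.063 ] at 8.4s [0.5906 0.0193 0.063 ]
```

View pics/c6.png

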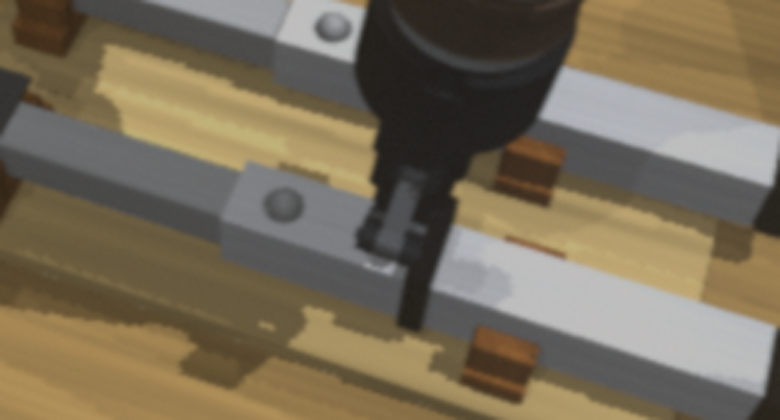

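Call:
jog_arm(deltas=[{"tx": -0.1, "ty": 0, "tz": -0.1, "turn": 0}, {"tx": -0.3, "ty": 0, "tz": -0.2, "turn": 0}, {"tx": -0.3, "ty": 0, "tz": -0.4, "turn": 0}, {"tx": 0, "ty": 0, "tz": -1.0, "turn": 0}, {"tx": 0, "ty": 0, "tz": -1.5, "turn": 0}, {"tx": 0, "ty": 0, "tz": -1.5, "turn": 0}, {"tx": 0, "ty": 0, "tz": -2, "turn": 0}, {"tx": 0, "ty": 0, "tz": -2, "turn": 0}, {"tx": 0, "ty": 0, "tz": -2, "turn": 0}, {"tx": 0, "ty": 0, "tz": 0, "turn": 0}])

```text
time: 10.5
eef_pos: [0.5912, 0.1063, 0.199]
tcp_rot: [0.031, 0.706, 0.707, -0.026]
wrist_force: [1.1, 0.0, 1.0]
opening: -0.0003
```

Run:
```python
from h import *
np.set_printoptions(precision=4,suppress=True)
s=state();print(s["eef_pos"],s["tcp_rot"],s["wrist_force"])
print(camera_model("wrist")["camera_from_world"])
a=capture("scene")[:,:,::-1];cv2.imwrite("pics/c7.png",cv2.resize(a[110:290,230:490],None,fx=3,fy=3,interpolation=cv2.INTER_CUBIC))
a=capture("side")[:,:,::-1];cv2.imwrite("pics/s7.png",cv2.resize(a[170:370,200:440],None,fx=3,fy=3,interpolation=cv2.INTER_CUBIC))
a=capture("wrist")[:,:,::-1];cv2.imwrite("pics/w7.png",a)
```

```text
[0.5912 0.1063 0.199 ] [ 0.0307  0.7063  0.7067 -0.0257] [1.0891 0.0115 0.9743]
[[ 1.      0.0006  0.0067 -0.5915]
 [ 0.0018  0.9396 -0.3422 -0.0645]
 [-0.0065  0.3422  0.9396 -0.3568]
 [ 0.      0.      0.      1.    ]]
```

View pics/c7.png

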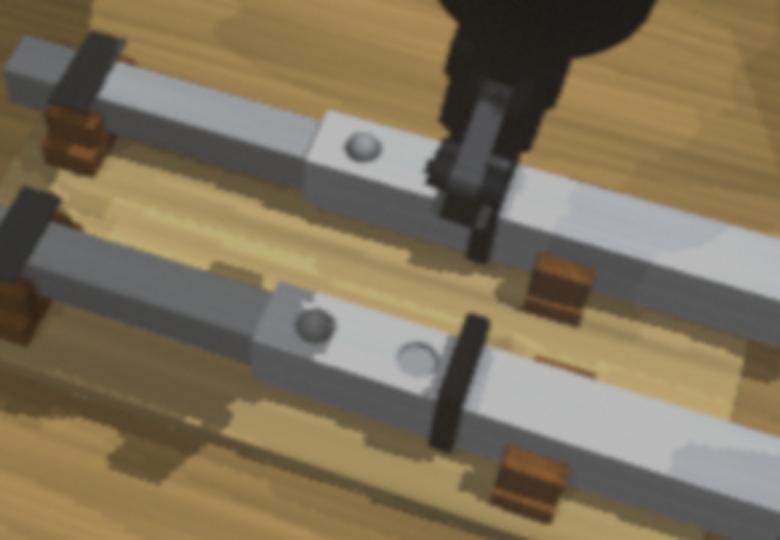

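View pics/s7.png

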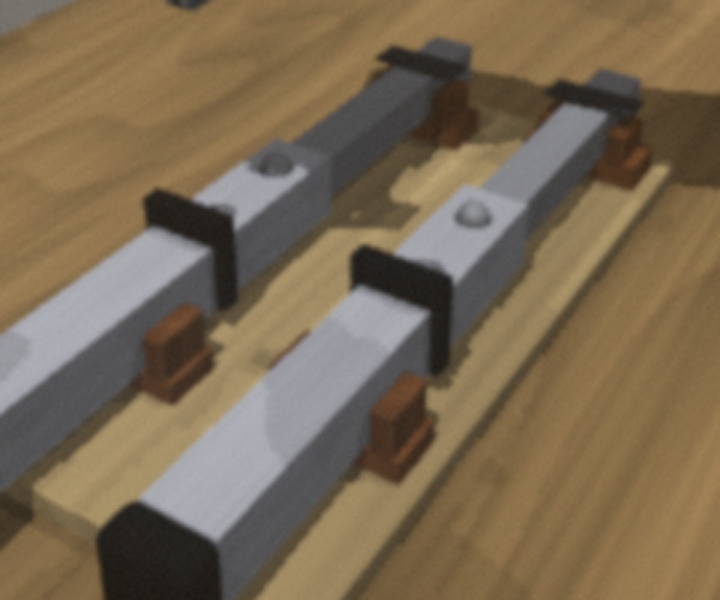

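View pics/w7.png

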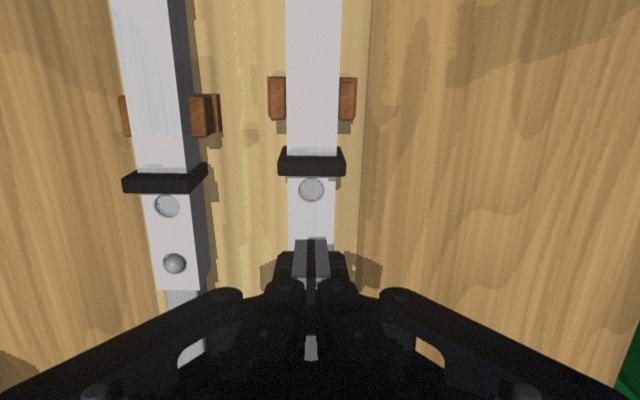

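Call:
jog_arm(deltas=[{"tx": -0.5, "ty": -0.9, "tz": -0.2, "turn": 0}, {"tx": -0.5, "ty": -0.9, "tz": -0.2, "turn": 0}, {"tx": -0.5, "ty": -0.9, "tz": -0.2, "turn": 0}, {"tx": -0.5, "ty": -0.9, "tz": -0.2, "turn": 0}, {"tx": -0.5, "ty": -0.9, "tz": -0.2, "turn": 0}, {"tx": -0.5, "ty": -0.9, "tz": -0.2, "turn": 0}, {"tx": -0.5, "ty": -0.9, "tz": -0.2, "turn": 0}, {"tx": -0.5, "ty": -0.9, "tz": -0.2, "turn": 0}, {"tx": 0, "ty": 0, "tz": 0, "turn": 0}, {"tx": 0, "ty": 0, "tz": 0, "turn": 0}])

```text
time: 11.65
eef_pos: [0.5068, 0.062, 0.2121]
tcp_rot: [0.026, 0.707, 0.706, -0.032]
wrist_force: [0.5, -0.1, 1.1]
opening: 0.0004
```

Run:
```python
from h import *
a=capture("scene")[:,:,::-1];cv2.imwrite("pics/c8.png",a)
b=capture("wrist")[:,:,::-1];cv2.imwrite("pics/w8.png",b)
cv2.imwrite("pics/c8z.png",cv2.resize(a[130:250,300:420],None,fx=5,fy=5,interpolation=cv2.INTER_CUBIC))
```

```text
(no output)
```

View pics/w8.png

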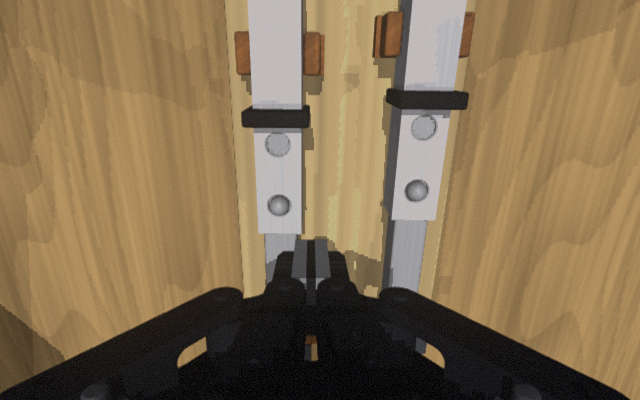

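View pics/c8z.png

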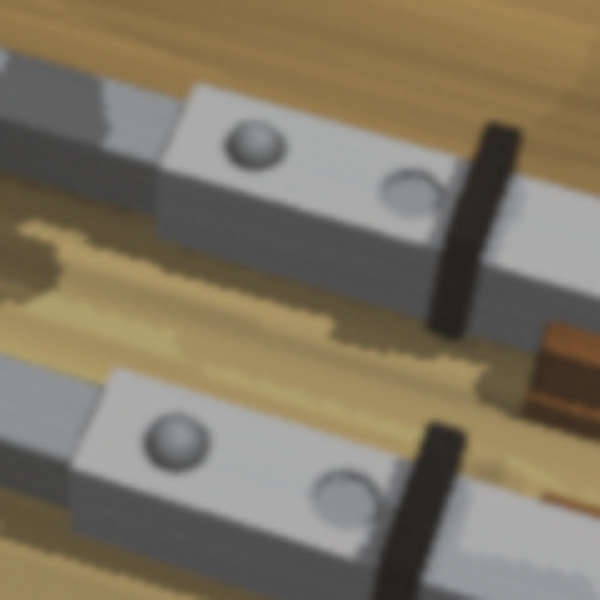

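Run:
```python
from h import *
np.set_printoptions(precision=4,suppress=True)
m=camera_model("scene");w=camera_model("wrist");S=lambda x,y:(300+x/5,130+y/5)
for n,p,h in(("short",S(177,441),S(346,498)),("long",S(256,144),S(412,194))):
    P=onz(m,p,.067);H=onz(m,h,.063);print("scene",n,P,H,H-P)
for n,p,h in(("short",(416.5,190.5),(424,127)),("long",(279,205.5),(278,144.5))):
    P=onz(w,p,.067);H=onz(w,h,.063);print("wrist",n,P,H,H-P)
print("long before wrist pin/hole [.4793 .0346],[.4793 .0843]")
from scipy import ndimage
b=cv2.imread("pics/w8.png");cv2.imwrite("pics/w8z.png",cv2.resize(b[90:230,240:470],None,fx=3.4,fy=3.4,interpolation=cv2.INTER_CUBIC))
```

```text
scene short [0.5932 0.0484 0.067 ] [0.5922 0.0974 0.063 ] [-0.0011  0.049  -0.004 ]
scene long [0.484  0.0357 0.067 ] [0.4829 0.0851 0.063 ] [-0.001   0.0493 -0.004 ]
wrist short [0.5878 0.049  0.067 ] [0.5895 0.0978 0.063 ] [ 0.0017  0.0488 -0.004 ]
wrist long [0.4794 0.036  0.067 ] [0.4798 0.0845 0.063 ] [ 0.0004  0.0485 -0.004 ]
long before wrist pin/hole [.4793 .0346],[.4793 .0843]
```

View pics/w8z.png

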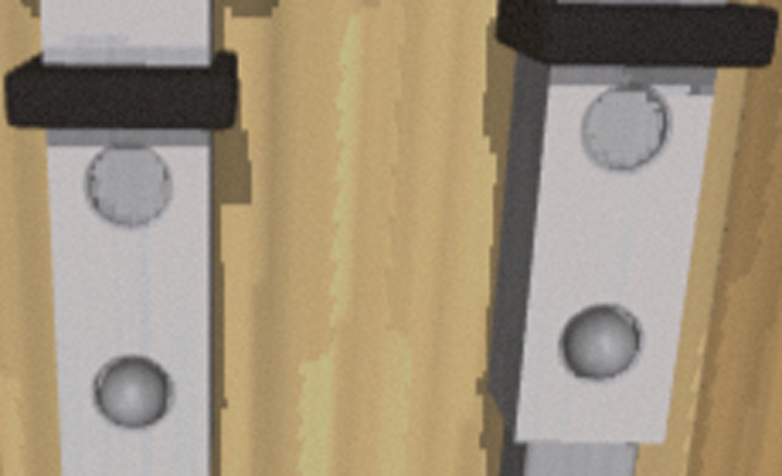

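Both legs now show the same pin-to-hole spacing, the short leg's pin stands up in its new hole, and the long leg hasn't moved. The arm is clear, so I'm handing in.

```bash
python3 -c "
from workcell import *
print(state()['time'],state()['qvel'].round(3));print(job_done())"
```

```text
11.75 [ 0.002  0.011  0.004 -0.     0.002  0.001]
the job is handed in; nothing more can be done
None
```

The short leg is now set long to match the other one, and I handed the job in at 11.75 s of the 32 s allowed.

**What I did:** With the fingers shut, I pressed the short leg's pin flush; the force was about 3.6 N with the fingertips 63 mm above the counter. I pushed the collar in +x until the pin came up in the next hole. Then I backed off, lifted clear and left the arm touching nothing.

**Last checks:**
- **Spacing:** the pin and the empty hole are 49.0 mm apart (scene camera) and 48.8 mm (wrist camera) on the short leg. The long leg reads 49.3 mm and 48.5 mm, so the two legs match within the calibration.
- **Pin height:** the short leg's pin looks as proud as the other leg's in all the views. I judged this by eye and did not measure its height separately.
- **Long leg:** it stayed in place to within about 1.5 mm, which is inside the calibration error.
- **Disagreements:** the cameras disagree by about 3 to 5 mm across the legs, a little over the stated calibration. The tool also drifted to about 5° of tilt while pushing, with no visible effect on the result.

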